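Put the slide stainer's carousel drive into slow gear

TASK

The drive unit of the slide-staining carousel stands on the bench with its cover off and both of its gears out of mesh. Put it in slow gear: turn the spindle by its bar handle until a gap between the teeth of the middle wheel faces the smaller of the two sliding gears, then slide that smaller gear in by its knob until its tooth is fully home in the wheel. Leave the larger sliding gear out, where it is, and let go.

Things in the scene. Friction and masses are not known exactly. Their poses are not given: they have to be found in the camera images.
- spindle_bar (a point): Centre of the level black bar handle (64 x 12 mm, 62 to 84 mm above the bench) on top of the upright spindle of the cream drive unit; point on the spindle axis, 73 mm up. x runs along the bar, z up. The steel 6-toothed middle wheel (94 mm over its tips, top face 38 mm up) turns with it; the bar lies in line with two opposite gaps. The unit (330 x 150 mm) may stand turned any way.
- spindle (a joint): Spindle turn, rad, counter-clockwise from above; limits +-3. At 0 the bar points at the slow knob. A wheel gap faces the small gear at 0 and every 1.047 from there; within 0.17 is good enough, the teeth centre themselves. Starts with a tooth in the way (0.37 to 0.68). Stiff (0.08 N m), stays where left.
- slow_knob (a point): Centre of the upright round black knob (26 mm across, 60 to 88 mm above the bench, point 74 mm up) on the SMALLER sliding gear (4 teeth, 64 mm over tips, top face 38 mm up). The gear does not turn; it slides level, straight towards the spindle axis: knob to axis 98 mm when out, 68 mm when home. A wheel tooth in the way stops it about 19 mm in.
- slow_slide (a joint): Travel of the smaller gear towards the spindle, m: 0 fully out, 0.030 fully home against its stop. Starts 0 to 0.008. Friction 2.5 N, no spring: stays where left. (Beside the gears, along one long side of the unit, is a motor box 58 mm high with a 30 mm cup on it; its inner face is 78 mm from the spindle axis.)
- fast_slide (a joint): Travel of the LARGER sliding gear (6 teeth, 92 mm over tips, same knob, on the other side of the spindle, knob 112 mm from the axis) towards the spindle, m: 0 out, 0.030 home. Starts 0 to 0.003; to be left there.

How it is judged:
By the outcome, as a careful person would: the job done as asked, in the order asked, and still so for the second after the job is handed in, with the robot touching nothing.
It also fails if it takes over 42 s, if anything falls off the work surface, if the arm or the gripper's body presses on something with over 40 N, if the wrist force passes 120 N, or if a joint passes its speed limit or range.

ROBOT

A 6-joint arm with a two-finger parallel gripper is mounted at the origin on the work surface. World frame = base frame: x ahead of the robot, y to its left, z up, the work surface at z = 0. Lengths are in m, angles in rad, forces in N, time in s.
With the tool pointing down it reaches from about 0.35 to 0.85 m from the base axis. Payload 8.1 kg.
Tool frame: the origin (TCP) lies midway between the tips of the shut fingers; the grasp point (between the pads) lies 19 mm behind it; z points along the fingers, y is the line along which they close (so a half turn about z gives the same grasp; the last joint's range is limited). The gripper opens to 93 mm and grips with 3 to 60 N. Pads are 15 mm wide; open, the fingers measure 128 mm over their backs; the gripper's body (75 mm by 188 mm) begins 65 mm behind the grasp point.
Start: joints at [-1.329, 0.13, 1.488, -0, 1.523, -0.085], TCP at [0.193, -0.568, 0.219] pointing down, gripper open.
Joint ranges: [-2.96, 2.96], [-0.89, 2.26], [0.02, 2.5], [-1.34, 4.48], [0, 2.73], [-2.66, 2.66]. Speed limits (rad/s): [2.39, 2.39, 2.79, 3.14, 3.14, 3.14].

INTERFACE

Orientations are given as a rotation vector (axis times angle).
In Python, from rig import ctrl, cams, spotter gives the robot as it stands. The module is installed in compiled form; this text tells all that it offers.
- The arm moves only by the tool step_arm, never from a script. Its argument "motion" is text: rows parted by semicolons, each of 5 numbers parted by spaces: the finger opening in mm, from 0 to 93, then the shift along the tool's x, y, z in mm, then the turn about the tool's z in rad. A call has 1 to 12 rows; each row shifts and turns the commanded pose from where the row before left it, along the tool's axes as they then stand; what a row does not reach is not made up. A row lasts 1/12 s, in which the tool goes at most 41.7 mm and 7.16 degrees, less where a joint would pass 70% of its speed; a pose out of reach is approached as far as the arm can. A call with a gripper value outside its range is refused whole. The fingers move at their own pace and stop on an object; the grip force is fixed at half the most. Time passes only in rows, so rows that do not move let the fingers close. It gives the time, the measured TCP pose, the force, the opening and the grip force at its end, in the units of the state.
- ctrl.get_state(): the state, without advancing time (a new reading comes with each control period).
- cams.get_image(name): name is "scene" or "side" or "wrist"; returns (picture, depth): 420x560x3 uint8, red, green, blue; 420x560 float32, m along the optical axis (not along the pixel's ray), 0 where there is no reading.
- cams.get_calibration(name): a dict with "K" (3x3 intrinsics, pixels), "dist_coeffs" ([k1, k2, p1, p2, k3] as OpenCV has them; the pictures are not rectified), "world_to_cam" (4x4, takes a point from world to camera coordinates); the wrist camera has in their place "T_tool_cam" (4x4, takes a point from camera to tool coordinates, whose origin is the TCP and whose axes are the flange's). Camera axes: x right, y down, z forward; pixel columns grow to the right and rows downward; lengths in m; the calibration is good to about 2 mm. A picture is of the moment at which its call begins: read the wrist's pose just before it. get_calibration takes no time and is no camera call.
- ctrl.close_job(): hands the job in; it is judged then, once.
Trained networks look in the newest picture that a camera, given by its name, has taken for a name from the list of things; names that differ only in an ending like _2 or _b are one class to them, and where a whole thing is asked for, a point or a joint stands for the part that bears it (a point fixed in the world has none). Each returns a list of dicts, best first, with "p" (0 to 1); they miss things now and then, are a little off and sometimes report something else, mostly with a low value. They report only what shows in the picture. A call takes as long as a camera call.
- spotter.look_for(camera, thing): "position" ([column, row] in pixels, amid what is visible of it).
- spotter.cut_out(camera, thing): "region" (420x560 bool, what is visible of it) and "position" ([column, row] in pixels, amid what is visible of it).
The state is a dict: "t": time; "joints": joint angles; "qd": joint speeds; "tau": joint torques, N m; "ee_pos": TCP position; "orientation": TCP orientation; "wrist_force": force on the tool from outside, world axes, zero at the start; "moment": the same for the moment, N m; "finger_gap": opening from 0.0 (shut) to 1.0 (fully open); "finger_force": force on a finger pad.
Only numpy, scipy, OpenCV 4.12 (cv2) and the standard library are available. Lean on these libraries where they do the work, as an engineer would, in place of code of your own. Each camera call takes 0.05 s, during which the arm holds its last target. There are 200 camera calls.

## Working session

There is one attempt and no reset: what is moved stays moved. The work goes in short steps, Python scripts to look and compute and a tool call to move; the robot and the scene stay as the last step left them, time stands still between calls to the robot, and variables do not carry over. Pictures are saved under pics/ and viewed, at most 10 in all, crops included, and the job is handed in when it is done.

Besides the shell and the picture viewer there is one more tool, called after ">>>" as name(argument=value, ...), one argument or row to a line, values as JSON. step_arm: Moves the arm, as the interface text tells. Its arguments: {"type":"object","properties":{"motion":{"type":"string"}},"required":["motion"]}

```bash
mkdir -p pics; cat > h.py <<'E'
import numpy as np, cv2
from rig import ctrl, cams, spotter
from scipy.spatial.transform import Rotation as R
def cam2world(name, st=None):
    c=cams.get_calibration(name)
    if name=="wrist":
        T=np.eye(4);T[:3,:3]=R.from_rotvec(st["orientation"]).as_matrix();T[:3,3]=st["ee_pos"]
        return c,T@c["T_tool_cam"]
    return c,np.linalg.inv(c["world_to_cam"])
def ray(c,T,uv):
    u=cv2.undistortPoints(np.array(uv,float).reshape(-1,1,2),c["K"],np.array(c["dist_coeffs"])).reshape(-1,2)
    d=np.c_[u,np.ones(len(u))]
    return T[:3,3],d@T[:3,:3].T
def at_z(c,T,uv,z):
    o,d=ray(c,T,uv); return o+d*((z-o[2])/d[:,2])[:,None]
def at_depth(c,T,uv,dep):
    o,d=ray(c,T,uv); return o+d*np.array(dep).reshape(-1,1)
E
python3 - <<'E'
from h import *
st=ctrl.get_state();print(st["t"],st["ee_pos"],st["orientation"])
for n in ["scene","side","wrist"]:
    im,dep=cams.get_image(n); cv2.imwrite(f"pics/{n}0.png",im[:,:,::-1])
    c,T=cam2world(n,st)
    for th in ["spindle_bar","slow_knob","fast_slide"]:
        for r in spotter.cut_out(n,th)[:2]:
            m=r["region"]&(dep>0); v,u=np.nonzero(m)
            if len(u)==0: continue
            P=at_depth(c,T,np.c_[u,v],dep[m])
            print(n,th,round(r["p"],2),np.round(r["position"]),len(u),P.mean(0).round(3),"top",np.percentile(P[:,2],[5,95]).round(3), "ztop mean",P[P[:,2]>np.percentile(P[:,2],95)-.004].mean(0).round(3))
ims=[cv2.imread(f"pics/{n}0.png") for n in ["scene","side"]]
cv2.imwrite("pics/both.png",cv2.resize(np.hstack(ims),(800,300)))
E
```

```text
0.0 [ 0.19249906 -0.56766845  0.21759192] [-3.09792086e+00 -5.10768305e-01  2.13215831e-04]
scene spindle_bar 0.8 [306. 243.] 1877 [0.559 0.11  0.049] top [0.028 0.085] ztop mean [0.552 0.107 0.084]
scene slow_knob 0.88 [335. 278.] 1065 [0.587 0.198 0.052] top [0.027 0.089] ztop mean [0.585 0.196 0.088]
scene fast_slide 0.98 [278. 206.] 1008 [0.521 0.005 0.047] top [0.029 0.088] ztop mean [0.517 0.003 0.088]
side spindle_bar 0.56 [225. 214.] 1732 [0.55  0.095 0.048] top [0.029 0.085] ztop mean [0.551 0.1   0.085]
side slow_knob 0.75 [222. 213.] 1786 [0.55  0.095 0.048] top [0.029 0.085] ztop mean [0.55  0.098 0.085]
side slow_knob 0.59 [227. 178.] 678 [0.587 0.195 0.053] top [0.002 0.089] ztop mean [0.581 0.188 0.089]
side fast_slide 0.86 [213. 260.] 2064 [ 0.514 -0.008  0.045] top [0.027 0.088] ztop mean [ 0.515 -0.002  0.088]
```

View pics/scene0.png

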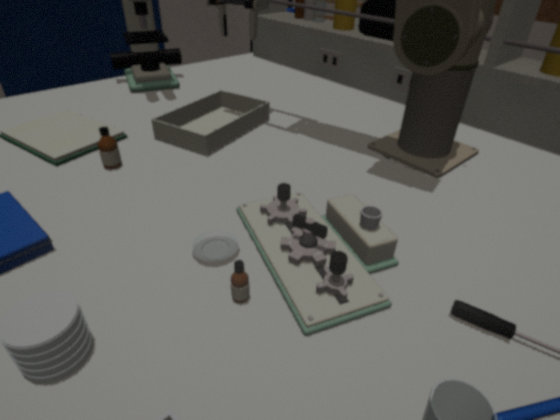

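The scene shows the cream unit with the fast knob at (283,192), bar near (308,225) and slow knob at (338,263). The motor box is on the robot side. The spotter agrees, with knob tops at 88 mm and about 205 mm between knobs. Next I plan the hover.

```bash
cat >> h.py <<'E'
def plan(goal, heading, n):
    st=ctrl.get_state(); p=np.array(st["ee_pos"]); M=R.from_rotvec(st["orientation"])
    h=np.arctan2(M.as_matrix()[1,0],M.as_matrix()[0,0]); dh=heading-h
    d=(np.array(goal)-p)/n; rows=[]
    for i in range(n):
        s=M.inv().apply(d); rows.append("%.1f %.1f %.1f %.3f"%(*(s*1000),-dh/n)); M=M*R.from_rotvec([0,0,-dh/n])
    print("h",h,"dh",dh); print("; ".join(rows))
E
python3 - <<'E'
from h import *
print(np.round(cams.get_calibration("wrist")["T_tool_cam"],3))
plan([.553,.105,.24],1.75,24)
E
```

```text
[[-0.001 -0.967 -0.254  0.071]
 [ 1.    -0.001  0.001  0.001]
 [-0.001 -0.254  0.967 -0.165]
 [ 0.     0.     0.     1.   ]]
h 0.32682086388760156 dh 1.4231791361123984
23.2 -21.7 -0.9 -0.059; 24.5 -20.3 -0.9 -0.059; 25.6 -18.8 -0.9 -0.059; 26.7 -17.3 -0.9 -0.059; 27.7 -15.7 -0.9 -0.059; 28.6 -14.0 -0.9 -0.059; 29.3 -12.3 -0.9 -0.059; 30.0 -10.5 -0.9 -0.059; 30.6 -8.7 -0.9 -0.059; 31.1 -6.9 -0.9 -0.059; 31.4 -5.1 -0.9 -0.059; 31.7 -3.2 -0.9 -0.059; 31.8 -1.3 -0.9 -0.059; 31.8 0.6 -0.9 -0.059; 31.7 2.5 -0.9 -0.059; 31.5 4.3 -0.9 -0.059; 31.2 6.2 -0.9 -0.059; 30.8 8.0 -0.9 -0.059; 30.3 9.9 -0.9 -0.059; 29.6 11.6 -0.9 -0.059; 28.9 13.4 -0.9 -0.059; 28.0 15.1 -0.9 -0.059; 27.1 16.7 -0.9 -0.059; 26.1 18.3 -0.9 -0.059
```

>>> step_arm(
  motion="93 23 -22 -1 -0.06; 93 24 -20 -1 -0.06; 93 26 -19 -1 -0.06; 93 27 -17 -1 -0.06; 93 28 -16 -1 -0.06; 93 29 -14 -1 -0.06; 93 29 -12 -1 -0.06; 93 30 -10 -1 -0.06; 93 31 -9 -1 -0.06; 93 31 -7 -1 -0.06; 93 31 -5 -1 -0.06; 93 32 -3 -1 -0.06",
)

```text
t: 1.6
ee_pos: [0.3728, -0.2296, 0.231]
orientation: [2.718, 1.574, 0.0]
wrist_force: [1.1, -1.0, 0.6]
finger_gap: 1.0
finger_force: 0.0
```

>>> step_arm(
  motion="93 32 -1 -1 -0.06; 93 32 1 -1 -0.06; 93 32 2 -1 -0.06; 93 31 4 -1 -0.06; 93 31 6 -1 -0.06; 93 31 8 -1 -0.06; 93 30 10 -1 -0.06; 93 30 12 -1 -0.06; 93 29 13 -1 -0.06; 93 28 15 -1 -0.06; 93 27 17 -1 -0.06; 50 26 18 -1 -0.06",
)

```text
t: 2.6
ee_pos: [0.549, 0.1097, 0.2428]
orientation: [1.989, 2.431, 0.001]
wrist_force: [0.3, -0.2, 0.8]
finger_gap: 0.966
finger_force: 0.0
```

```bash
cat > m.py <<'E'
from h import *
import sys
st=ctrl.get_state();print(st["t"],st["ee_pos"],st["joints"],st["finger_gap"])
im,dep=cams.get_image("wrist"); cv2.imwrite(f"pics/{sys.argv[1]}.png",im[:,:,::-1]); c,T=cam2world("wrist",st)
v,u=np.mgrid[0:420,0:560]; ok=dep>0
P=np.zeros((420,560,3)); P[ok]=at_depth(c,T,np.c_[u[ok],v[ok]],dep[ok])
np.save("P.npy",P); dark=im.max(2)<75
for th in ["spindle_bar","slow_knob","fast_slide"]:
    for r in spotter.cut_out("wrist",th)[:2]:
        m=r["region"]&ok; q=P[m]; top=q[q[:,2]>.078] if th=="spindle_bar" else q[q[:,2]>.082]
        print(th,round(r["p"],2),np.round(r["position"]),m.sum(),"ntop",len(top))
        if len(top)>20:
            (cx,cy),wh,a=cv2.minAreaRect((top[:,:2]*1000).astype(np.float32))
            ev,V=np.linalg.eigh(np.cov(top[:,:2].T)); d=V[:,1]
            print("  top mean",top.mean(0).round(4),"rect",round(cx,1),round(cy,1),np.round(wh,1),"dir",np.arctan2(d[1],d[0]).round(3))
E
python3 m.py w1
```

```text
2.6 [0.54895626 0.10972302 0.24282772] [ 1.05691158e-01  1.22052776e-02  1.56815146e+00 -2.93572170e-06
  1.56076554e+00 -9.35164500e-02] 0.9661480378033193
spindle_bar 0.97 [270. 191.] 3663 ntop 645
  top mean [0.5505 0.1046 0.0827] rect 550.7 103.7 [13.9 63. ] dir 1.797
slow_knob 0.77 [315. 122.] 1326 ntop 512
  top mean [0.5818 0.1925 0.0866] rect 581.9 192.6 [23.3 24.4] dir 1.932
slow_knob 0.38 [230. 263.] 2578 ntop 378
  top mean [0.5146 0.0011 0.0869] rect 507.9 41.0 [ 24.9 108.2] dir 1.618
fast_slide 0.58 [227. 263.] 2545 ntop 377
  top mean [0.5146 0.0008 0.0865] rect 514.8 -0.1 [24.9 24.8] dir 1.217
```

View pics/w1.png

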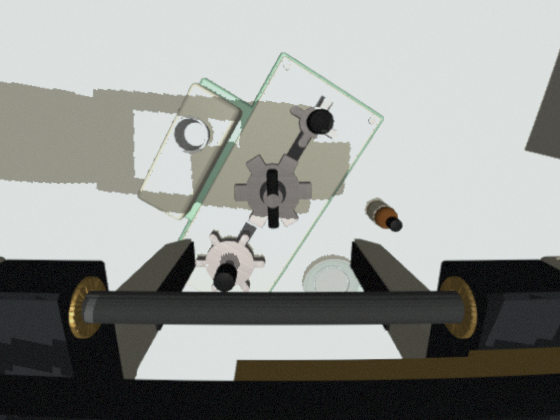

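The picture shows the bar at (272,197), slow knob at (319,121) and fast knob at (225,276). Measured: axis (0.5507, 0.104), slow line heading 1.235, bar heading 1.797, so the spindle is at about +0.56. Those distances match the given sizes. Turning −0.56 also leaves the gripper at the right heading for the knob.

```bash
python3 - <<'E'
from h import *
plan([.5507,.104,.054],1.797,8)
E
```

```text
h 1.7679614509299064 dh 0.02903854907009351
-0.6 0.2 23.5 -0.004; -0.6 0.2 23.5 -0.004; -0.6 0.2 23.5 -0.004; -0.6 0.2 23.5 -0.004; -0.6 0.2 23.5 -0.004; -0.6 0.2 23.5 -0.004; -0.6 0.2 23.5 -0.004; -0.6 0.2 23.5 -0.004
```

>>> step_arm(
  motion="40 -3 1 20 -0.01; 40 -2 1 25 -0.02; 40 0 0 25 0; 40 0 0 25 0; 40 0 0 25 0; 40 0 0 25 0; 40 0 0 23 0; 40 0 0 20 0; 40 0 0 0 0; 40 0 0 0 0",
)

```text
t: 3.63
ee_pos: [0.55, 0.1024, 0.0539]
orientation: [-1.958, -2.455, 0.003]
wrist_force: [-0.4, 0.7, 1.2]
finger_gap: 0.432
finger_force: 0.0
```

```bash
python3 - <<'E'
from h import *
plan([.5507,.104,.054],1.797,1)
print(ctrl.get_state()["finger_gap"],ctrl.get_state()["wrist_force"])
im,_=cams.get_image("wrist"); cv2.imwrite("pics/w2.png",im[:,:,::-1])
E
```

```text
h 1.7950748530472418 dh 0.0019251469527581389
1.4 1.0 -0.1 -0.002
0.4315192728606319 [-0.40732417  0.73789463  1.15806306]
```

View pics/w2.png

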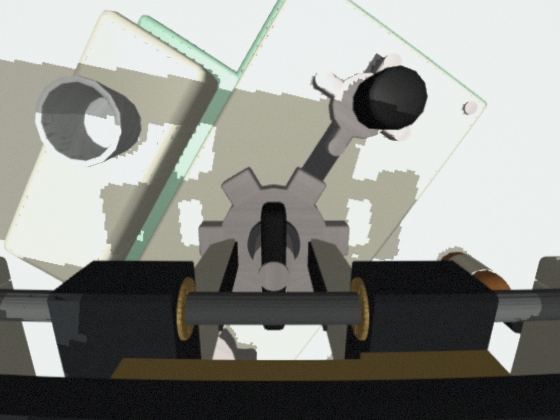

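The bar at (273,260) lies centred between the fingers. I close and turn.

>>> step_arm(
  motion="0 1 1 0 0; 0 0 0 0 0; 0 0 0 0 0; 0 0 0 0 0; 0 0 0 0 0; 0 0 0 0 0",
)

```text
t: 4.18
ee_pos: [0.5503, 0.1041, 0.0559]
orientation: [-1.955, -2.456, 0.005]
wrist_force: [-14.2, -4.3, 13.3]
finger_gap: 0.225
finger_force: 30.0
```

>>> step_arm(
  motion="0 0 0 0 0.07; 0 0 0 0 0.07; 0 0 0 0 0.07; 0 0 0 0 0.07; 0 0 0 0 0.07; 0 0 0 0 0.07; 0 0 0 0 0.07; 0 0 0 0 0.07; 0 0 0 0 0; 0 0 0 0 0",
)

```text
t: 5.02
ee_pos: [0.5504, 0.1041, 0.0559]
orientation: [-2.559, -1.82, 0.006]
wrist_force: [-13.4, -4.9, 13.1]
finger_gap: 0.229
finger_force: 30.0
```

The gap is 21 mm rather than 12, so the fingers may be on the spindle hub below the bar. I'll look.

```bash
python3 - <<'E'
from h import *
for n in ["wrist","side"]:
    im,_=cams.get_image(n); cv2.imwrite(f"pics/{n}3.png",im[:,:,::-1])
a=cv2.imread("pics/wrist3.png");b=cv2.imread("pics/side3.png")[150:300,130:330]
b=cv2.resize(b,(560,420)); cv2.imwrite("pics/c3.png",cv2.resize(np.hstack([a,b]),(800,300)))
E
```

```text
(no output)
```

View pics/c3.png

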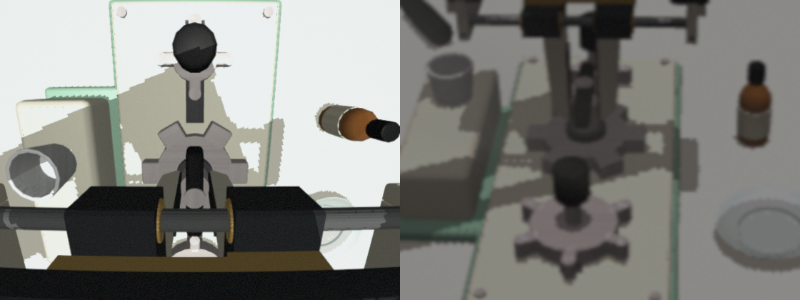

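The bar turned, and a wheel gap at (197,140) now faces the knob at (195,50). I'll release, rise and verify.

>>> step_arm(
  motion="45 0 0 0 0; 45 0 0 0 0; 45 0 0 0 0; 45 0 0 -20 0; 45 0 0 -35 0; 45 0 0 -35 0; 45 0 0 -35 0; 45 0 0 -20 0; 45 0 0 0 0; 45 0 0 0 0",
)

```text
t: 5.95
ee_pos: [0.5535, 0.105, 0.2018]
orientation: [2.558, 1.82, 0.006]
wrist_force: [0.2, -0.3, -1.3]
finger_gap: 0.483
finger_force: 0.0
```

```bash
python3 m.py w4
```

```text
5.95 [0.55353057 0.10495642 0.20180816] [9.63516683e-02 3.53880588e-02 1.61921390e+00 4.91920643e-05
 1.48248722e+00 4.30251641e-01] 0.48304001337345587
spindle_bar 0.9 [266. 193.] 4648 ntop 855
  top mean [0.5515 0.1046 0.0825] rect 551.2 103.7 [63.2 13.2] dir 1.234
slow_knob 0.68 [269. 102.] 1648 ntop 731
  top mean [0.5823 0.1928 0.0864] rect 582.0 193.0 [24.9 25.1] dir 1.217
fast_slide 0.6 [270. 274.] 1818 ntop 0
```

View pics/w4.png

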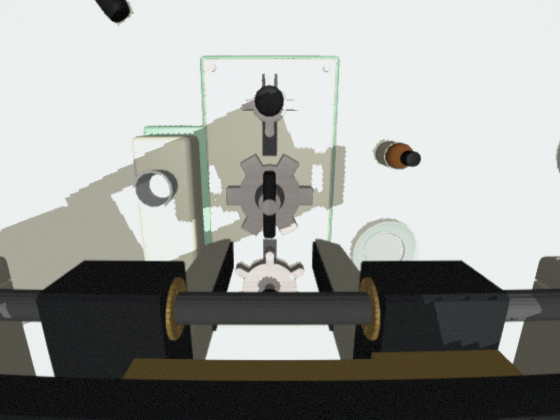

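The bar, now at 1.234, is in line with the knob direction at 1.235; gap at (269,165). On to the knob.

```bash
python3 - <<'E'
from h import *
plan([.582,.193,.115],1.235,3); plan([.582,.193,.058],1.235,1)
E
```

```text
h 1.2368547155875875 dh -0.00185471558758743
31.2 0.2 27.5 0.001; 31.2 0.2 27.5 0.001; 31.2 0.1 27.5 0.001
h 1.2368547155875875 dh -0.00185471558758743
93.8 0.7 139.5 0.002
```

>>> step_arm(
  motion="50 31 0 5 0; 50 31 1 10 0; 50 32 0 20 0; 50 0 0 30 0; 50 0 0 35 0; 50 0 0 30 0; 50 0 0 12 0; 50 0 0 0 0; 50 0 0 0 0",
)

```text
t: 6.9
ee_pos: [0.5832, 0.193, 0.0571]
orientation: [-2.559, -1.821, 0.003]
wrist_force: [-0.2, 0.1, 0.4]
finger_gap: 0.54
finger_force: 0.0
```

```bash
python3 - <<'E'
from h import *
plan([.582,.193,.058],1.235,1)
s=ctrl.get_state();print(s["finger_gap"],s["wrist_force"],s["ee_pos"])
E
```

```text
h 1.2365568681252346 dh -0.0015568681252344785
-0.3 -1.2 -0.9 0.002
0.53962449958405 [-0.17215024  0.11047231  0.35368081] [0.58320215 0.19295002 0.057123  ]
```

>>> step_arm(
  motion="0 0 -1 0 0; 0 0 0 0 0; 0 0 0 0 0; 0 0 0 0 0; 0 0 0 0 0; 0 0 0 0 0",
)

```text
t: 7.4
ee_pos: [0.582, 0.1946, 0.0594]
orientation: [-2.558, -1.821, 0.001]
wrist_force: [-10.7, 1.5, 11.1]
finger_gap: 0.273
finger_force: 30.0
```

>>> step_arm(
  motion="0 -3 0 0 0; 0 -3 0 0 0; 0 -3 0 0 0; 0 -3 0 0 0; 0 -3 0 0 0; 0 -3 0 0 0; 0 -2 0 0 0; 0 -2 0 0 0; 0 0 0 0 0; 0 0 0 0 0",
)

```text
t: 8.23
ee_pos: [0.5749, 0.1742, 0.0594]
orientation: [-2.558, -1.821, -0.0]
wrist_force: [-10.5, 4.2, 10.7]
finger_gap: 0.271
finger_force: 30.0
```

>>> step_arm(
  motion="0 -1 0 0 0; 0 -1 0 0 0; 0 -1 0 0 0; 0 -1 0 0 0; 0 0 0 0 0",
)

```text
t: 8.65
ee_pos: [0.5737, 0.1706, 0.0594]
orientation: [-2.557, -1.821, -0.001]
wrist_force: [-9.8, 5.4, 10.3]
finger_gap: 0.272
finger_force: 30.0
```

>>> step_arm(
  motion="0 -1 0 0 0; 0 -1 0 0 0; 0 0 0 0 0",
)

```text
t: 8.9
ee_pos: [0.573, 0.1687, 0.0594]
orientation: [-2.557, -1.821, -0.001]
wrist_force: [-9.4, 5.4, 9.8]
finger_gap: 0.274
finger_force: 30.0
```

>>> step_arm(
  motion="0 -1 0 0 0; 0 -1 0 0 0; 0 0 0 0 0",
)

```text
t: 9.15
ee_pos: [0.5729, 0.1685, 0.0594]
orientation: [-2.556, -1.82, -0.006]
wrist_force: [-5.4, 13.6, 6.3]
finger_gap: 0.273
finger_force: 30.0
```

>>> step_arm(
  motion="0 -1 0 0 0; 0 -1 0 0 0; 0 0 0 0 0; 0 0 0 0 0",
)

```text
t: 9.48
ee_pos: [0.5729, 0.1684, 0.0595]
orientation: [-2.555, -1.82, -0.01]
wrist_force: [-1.6, 20.5, 2.8]
finger_gap: 0.27
finger_force: 30.0
```

Hard stop reached at about 68 mm from the axis. I'll relax the push, release, rise and check.

>>> step_arm(
  motion="0 2 0 0 0; 0 1 0 0 0; 50 0 0 0 0; 50 0 0 0 0; 50 0 0 0 0; 50 0 0 0 0; 50 0 0 -10 0; 50 0 0 -30 0; 50 0 0 -35 0; 50 -20 0 -35 0; 50 -30 0 -35 0; 50 -30 0 0 0",
)

```text
t: 10.48
ee_pos: [0.5519, 0.0934, 0.2086]
orientation: [2.553, 1.819, 0.017]
wrist_force: [1.3, 0.7, 1.8]
finger_gap: 0.538
finger_force: 0.0
```

>>> step_arm(
  motion="50 0 0 0 0; 50 0 0 0 0",
)

```text
t: 10.65
ee_pos: [0.5484, 0.092, 0.2007]
orientation: [2.561, 1.817, 0.003]
wrist_force: [-0.7, -0.2, -0.2]
finger_gap: 0.541
finger_force: 0.0
```

```bash
python3 m.py w5
```

```text
10.65 [0.548434   0.09203915 0.20072033] [ 7.41102244e-02  1.86770071e-02  1.63821645e+00 -5.54821740e-05
  1.48258776e+00  4.10737054e-01] 0.5407060398596644
spindle_bar 0.68 [268. 119.] 1550 ntop 706
  top mean [0.5733 0.1669 0.0865] rect 573.3 167.1 [25.3 25.3] dir 1.522
spindle_bar 0.59 [267. 181.] 4515 ntop 883
  top mean [0.5516 0.1044 0.0826] rect 550.7 103.2 [64.3 13.9] dir 1.232
slow_knob 0.81 [270. 118.] 1471 ntop 706
  top mean [0.5733 0.1669 0.0865] rect 573.3 167.1 [25.3 25.3] dir 1.522
```

View pics/w5.png

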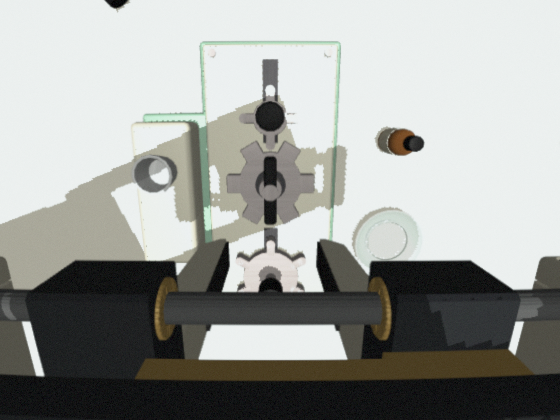

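The small gear's tooth at (270,140) sits in the wheel gap. The knob is 67 mm from the axis, which is home, and the fast gear has not moved. The gripper is clear, so I hand in.

```bash
python3 -c "
from rig import ctrl
print(ctrl.close_job())"
```

```text
the job is handed in; nothing more can be done
None
```

The drive unit is in slow gear: the small gear is home against its stop in the wheel gap, the larger gear is still out, and the arm is clear. I handed the job in at about 11 s.

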